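Thread the return spring back onto the pod press rod

TASK

The coffee-pod press has been taken apart for cleaning: pick up its return spring and thread it, red dot upwards, over the rod of the press base, pressing only lightly (a few newtons) and twisting it slightly whenever it snags, until its foot has passed both brass collars and sits fully home on the base. Let go of it there, upright; never force it, and leave the other things on the worktop where they are.

Things in the scene. Friction and masses are not known exactly. Their poses are not given: they have to be found in the camera images.
- spring: Steel compression spring standing upright, red dot up: 28 mm outside, 22 mm inside diameter, 60 mm long, 50 to 80 g. Origin: centre of its underside when not compressed; z up along its axis; -x: the side of the tang and the red dot. Its open middle coils let the foot move up to 14 mm towards the top coils: about 1 N starts it, 0.3 N per mm, about 5 N at the end, solid beyond.
- spring_top (a point): Point on the spring's axis 51.5 mm above its underside, in the middle of its stiff closed top coils (43 to 60 mm above the underside), where it is to be held, from above, fingers in any direction; safe to grip with 10 to 30 N. Same axes as the spring. The red dot is on the top coil at -x, right above the tang.
- foot (a point): Centre of the underside of the spring's foot (closed coils, 8 mm tall); same axes as the spring; equals the spring's origin when it is not compressed. The wire end forms one inward tang at -x: 3.2 mm wide, 3 mm thick, underside 4 mm above this point, its tip 6.6 mm from the axis.
- press_base: Pod press base, fixed to the worktop: red round foot 84 mm across with an upright steel rod at its centre, 10 mm in diameter with a cone point, top 93 mm above the origin. Origin: centre of its underside; z up; a white line on the foot marks its -x side. The spring's seat is the flat top round the rod, 18 mm above the origin. Two slotted brass collars sit on the rod.
- upper_collar (a point): Centre of the upper collar's top face, 60 mm above the base's origin; axes of the base, not of the slot. Collar 19.8 mm in diameter, 4 mm thick, top edge bevelled. Only its one slot, 5 mm wide, down to the rod, lets the tang pass. The slot faces anywhere within 0.8 rad either side of the white line: find it by feel, pressing lightly and twisting until the foot springs down.
- lower_collar (a point): Centre of the lower collar's top face, 42 mm above the base's origin; axes of the base, not of the slot. Same collar and slot as the upper one, but its slot faces independently anywhere within 0.8 rad either side of the white line. Between the collars, and below this one, the tang turns freely.
- jam_jar: Bystander: jam jar with a white lid, 69 mm across, 99 mm tall; origin at the centre of its underside.
- tea_box: Bystander: dark upright cardboard tea box, 65x117x96 mm; origin at the centre of its underside.
- espresso_cup: Bystander: striped espresso cup, 60x83x49 mm; origin at the centre of its underside.
- pod_1: Bystander: brown coffee pod, 51 mm across, 31 mm tall; origin at the centre of its underside.
- pod_3: Bystander: red coffee pod, 51 mm across, 31 mm tall; origin at the centre of its underside.
- egg_timer: Bystander: pink domed egg timer, 64 mm across, 50 mm tall; origin at the centre of its underside.
- salt_shaker: Bystander: salt shaker, 44 mm across, 90 mm tall; origin at the centre of its underside.
- vanilla_bottle: Bystander: small brown dropper bottle with a black top, 33 mm across, 102 mm tall; origin at the centre of its underside.

How it is judged (in metres and radians):
On the way, in this order (a step that is already met when the one before it is completed fails the run):
1. the spring is lifted clear of the worktop (height (world z) of foot above 0.05 m), for 0.1 s.
2. the spring is on the rod, upright, and its tang has passed the upper collar (horizontal distance between foot and press_base below 0.004 m and z of foot in the frame of press_base below 0.0525 m and angle between the z axis of spring and the z axis of press_base, either way round below 0.2 rad), for 0.02 s.
3. its tang has passed the lower collar too (horizontal distance between foot and press_base below 0.004 m and z of foot in the frame of press_base below 0.0345 m), for 0.02 s.
At the end, for the whole second after the job is handed in: The spring stands on the seat of the press base, round the rod and right way up: its foot centred within 4 mm of the rod's axis and within 2.5 mm of the seat, tilted less than 0.12 rad, released and at rest (horizontal distance between foot and press_base below 0.004 m and z of foot in the frame of press_base between 0.014 and 0.0205 m and z of spring in the frame of press_base above 0.011 m and angle between spring's own z axis and vertical below 0.12 rad and linear speed of spring below 0.02 m/s and contact force between the fingers and spring below 0.05 N); the robot touches nothing.
It fails at once if the spring was forced: more than 15 N between the spring and the press base with its rod and collars (contact force between spring and press_base above 15 N).
It fails at once if one of the other things on the worktop was moved more than 25 mm (distance of any of jam_jar, tea_box, espresso_cup, pod_1, pod_3, egg_timer, salt_shaker, vanilla_bottle from where it was at the start of the episode above 0.025 m).
It also fails if it takes over 70 s, if anything falls off the work surface, if the arm or the gripper's body presses on something with over 40 N, if the wrist force passes 120 N, or if a joint passes its speed limit or range.

ROBOT

A 7-joint arm with a two-finger parallel gripper is mounted at the origin on a cart in front of the work surface, level with it; the furniture and walls round the work are solid. World frame = base frame: x ahead of the robot, y to its left, z up, the work surface at z = 0. Lengths are in mm, angles in rad, forces in N, time in s.
With the tool pointing down it reaches from about 350 to 900 mm from the base axis. Payload 19.9 kg.
Tool frame: the origin (TCP) lies midway between the tips of the shut fingers; the grasp point (between the pads) lies 19 mm behind it; z points along the fingers, y is the line along which they close (so a half turn about z gives the same grasp; the last joint's range is limited). The gripper opens to 94 mm and grips with 3 to 60 N. Pads are 16 mm wide; open, the fingers measure 119 mm over their backs; the gripper's body (75 mm by 177 mm) begins 78 mm behind the grasp point.
Start: joints at [1.153, 0.417, -0.01, 1.614, 0.005, 1.111, -0.053], TCP at [229.959, -581.135, 205.425] pointing down, gripper open.
Joint ranges: [-2.81, 2.81], [-0.39, 2.02], [-1.27, 1.25], [0.06, 2.57], [-1.19, 4.33], [0.19, 2], [-2.82, 2.82]. Speed limits (rad/s): [1.89, 1.89, 2.39, 2.39, 3.01, 3.01, 3.01].

INTERFACE

Orientations are given as a unit quaternion [w, x, y, z].
In Python, from rig import robot, viewer gives the robot as it stands.
- The arm moves only by the tool drive_tool, never from a script. Its argument "targets" is a list of rows, each a list of 4 numbers: the shift along the tool's x, y, z in mm, then the turn about the tool's z in rad. In form: [[x, y, z, spin], ...]. A call has 1 to 8 rows; each row shifts and turns the commanded pose from where the row before left it, along the tool's axes as they then stand; what a row does not reach is not made up. A row lasts 1/10 s, in which the tool goes at most 50 mm and 8.59 degrees, less where a joint would pass 70% of its speed; a pose out of reach is approached as far as the arm can. A call with a gripper value outside its range is refused whole. "claw" is the opening, from 0 (shut) to 1 (fully open), set as the call begins (left out, the last holds). The fingers move at their own pace and stop on an object; "newtons" is the grip in N (left out, the last holds). Time passes only in rows, so rows that do not move let the fingers close. It gives the time, the measured TCP pose, the force, the opening and the grip force at its end, in the units of the state.
- robot.get_obs(): the state, without advancing time (a new reading comes with each control period).
- viewer.grab_frame(name): name is "scene" or "top" or "wrist"; returns a dict with "frame" (384x512x3 uint8, blue, green, red), "range_z" (384x512 float32, mm along the optical axis (not along the pixel's ray), 0 where there is no reading), "K" (3x3 intrinsics, pixels), "rvec" (rotation vector, rad) and "tvec" (3), from world to camera coordinates, as OpenCV has them. Camera axes: x right, y down, z forward; pixel columns grow to the right and rows downward; lengths in mm; the calibration is good to about 2 mm. A picture is of the moment at which its call begins.
- robot.sign_off(): hands the job in; it is judged then, once.
The state is a dict: "clock": time; "joints": joint angles; "joint_vel": joint speeds; "joint_efforts": joint torques, N m; "tcp_pos": TCP position; "tcp_rot": TCP orientation; "wrist_force": force on the tool from outside, world axes, zero at the start; "wrist_torque": the same for the moment, N m; "opening": opening from 0.0 (shut) to 1.0 (fully open); "gripper_force": force on a finger pad.
Only numpy, scipy, OpenCV 4.12 (cv2) and the standard library are available. Lean on these libraries where they do the work, as an engineer would, in place of code of your own. Each camera call takes 0.05 s, during which the arm holds its last target. There are 200 camera calls.

## Working session

There is one attempt and no reset: what is moved stays moved. The work goes in short steps, Python scripts to look and compute and a tool call to move; the robot and the scene stay as the last step left them, time stands still between calls to the robot, and variables do not carry over. Pictures are saved under pics/ and viewed, at most 10 in all, crops included, and the job is handed in when it is done.

Besides the shell and the picture viewer there is one more tool, called after "Emit:" by a JSON object that holds its "method" and its "body", one argument or row to a line. drive_tool: Moves the arm, as the interface text tells. Its arguments: {"type":"object","properties":{"targets":{"type":"array"},"claw":{"type":"number"},"newtons":{"type":"number"}},"required":["targets"]}

```bash
mkdir -p pics; ls; cat > h.py <<'E'
import numpy as np, cv2
from rig import robot, viewer
def cam(n):
    f=viewer.grab_frame(n); R=cv2.Rodrigues(np.array(f["rvec"],float))[0]; t=np.array(f["tvec"],float).ravel()
    return f,R,t
def ray(f,R,t,u,v,z):
    d=R.T@np.linalg.inv(f["K"])@np.array([u,v,1.]); c=-R.T@t
    return c+d*(z-c[2])/d[2]
def pts(f,R,t):
    Z=f["range_z"]; v,u=np.indices(Z.shape); K=np.array(f["K"])
    P=np.stack([(u-K[0,2])/K[0,0]*Z,(v-K[1,2])/K[1,1]*Z,Z],-1)
    return (P-t)@R
E
python3 - <<'E'
from h import *
a=[]
for n in ("scene","top"):
    f,R,t=cam(n); a.append(f["frame"]); print(n,-R.T@t)
    np.savez(n,frame=f["frame"],Z=f["range_z"],K=f["K"],R=R,t=t)
cv2.imwrite("pics/a.png",a[0]);cv2.imwrite("pics/b.png",a[1])
o=robot.get_obs();print(o)
E
```

```text
pics
scene [-451.43060781  -49.58754904  716.34265037]
top [ 449.37974435   19.55076592 1041.85564976]
{'clock': 0.1, 'joints': array([ 1.15251653,  0.41793215, -0.01029811,  1.61406129,  0.00470045,
        1.11067669, -0.05298057]), 'joint_vel': array([-4.45235112e-04, -2.03150441e-03,  2.58500965e-04, -1.28311491e-03,
       -1.39062461e-03, -6.16121175e-05, -5.63686732e-04]), 'joint_efforts': array([ 2.29826284e-03, -8.52580905e+01,  6.40393384e-01, -4.26697147e+01,
       -4.88680776e-02,  1.63720537e-02,  7.46581600e-05]), 'tcp_pos': array([ 229.82992409, -580.87732682,  204.89884827]), 'tcp_rot': array([-5.07909834e-04,  9.82304761e-01,  1.87288760e-01, -1.40357537e-04]), 'wrist_force': array([ 0.5056823 , -0.29150002, -0.10525575]), 'wrist_torque': array([-0.08077714,  0.01967013, -0.01031569]), 'gripper_force': 0.0, 'opening': 1.0010000875951954}
```

View pics/a.png

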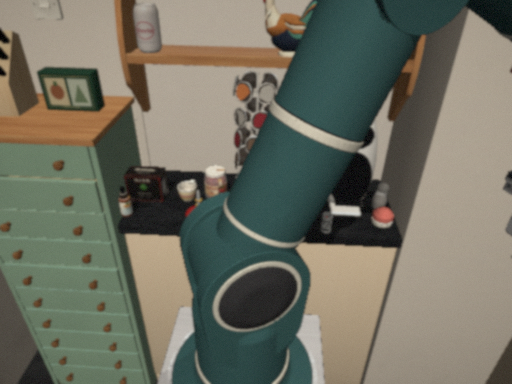

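View pics/b.png

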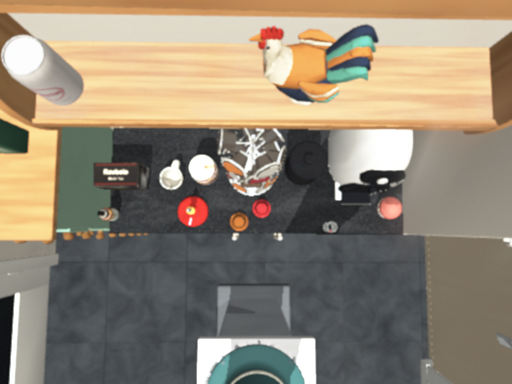

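```bash
python3 - <<'E'
import cv2,numpy as np
a=cv2.imread("pics/a.png");b=cv2.imread("pics/b.png")
c=cv2.resize(b[150:240,160:420],None,fx=3,fy=3,interpolation=cv2.INTER_CUBIC)
d=cv2.resize(a[160:250,100:400],(780,234),interpolation=cv2.INTER_CUBIC)
cv2.imwrite("pics/c.png",np.vstack([c,d]))
z=np.load("top.npz");print(z["K"]);print(z["Z"][215:240:3,322:342:2].astype(int))
E
```

```text
[[370.86837258   0.         258.92125014]
 [  0.         370.86837258 194.13826823]
 [  0.           0.           1.        ]]
[[1043 1044 1045 1043 1044 1047 1045 1048 1044 1047]
 [1046 1040 1044 1043 1042 1047 1046 1045 1046 1044]
 [1043 1043 1044 1042 1046 1045 1047 1044 1047 1042]
 [1042 1030  995  983 1033 1010  986 1044 1042 1042]
 [1036 1018  983 1045 1046 1025 1003  986 1044 1043]
 [1039 1019  997  982 1029 1011  985 1043 1040 1042]
 [1038 1037 1042 1039 1044 1039 1040 1039 1041 1040]
 [1952 1949 1958 1943 1945 1944 1953 1947 1957 1946]
 [1944 1948 1949 1964 1958 1945 1946 1949 1943 1949]]
```

View pics/c.png

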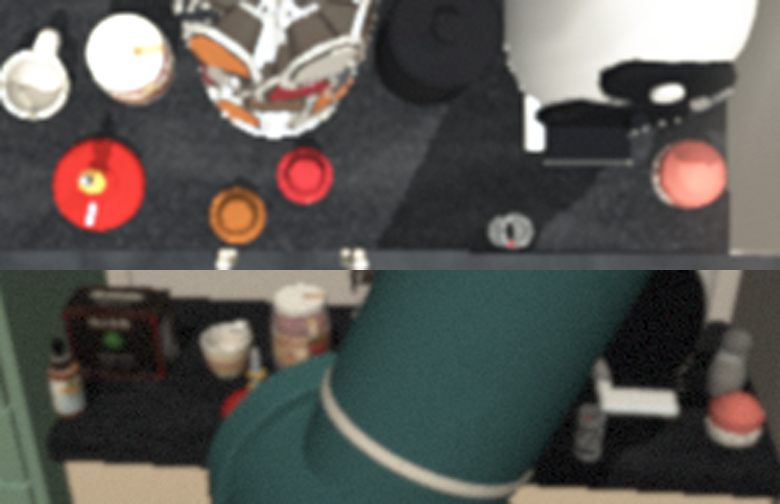

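```bash
python3 - <<'E'
from h import *
z=np.load("top.npz");f=dict(frame=z["frame"],range_z=z["Z"],K=z["K"]);R,t=z["R"],z["t"]
P=pts(f,R,t);hsv=cv2.cvtColor(f["frame"],cv2.COLOR_BGR2HSV)
red=((hsv[...,0]<8)|(hsv[...,0]>172))&(hsv[...,1]>150)&(hsv[...,2]>80)
def cen(m,x0,x1,y0,y1):
    v,u=np.nonzero(m[y0:y1,x0:x1]);return u.mean()+x0,v.mean()+y0,len(u)
u,v,n=cen(red,322,342,216,240);print("dot",u,v,n,ray(f,R,t,u,v,58))
top=(P[...,2]>45)&(P[...,2]<75)
u,v,n=cen(top,320,342,216,238);print("spring",u,v,n,ray(f,R,t,u,v,58))
m=np.zeros(red.shape,np.uint8);m[190:235,170:215]=red[190:235,170:215]
c=max(cv2.findContours(m,0,2)[0],key=cv2.contourArea)
(u,v),r=cv2.minEnclosingCircle(c);print("base",u,v,r,ray(f,R,t,u,v,18))
e=cv2.fitEllipse(cv2.convexHull(c));print(e,ray(f,R,t,*e[0],18))
w=(hsv[...,1]<60)&(hsv[...,2]>200)
u,v,n=cen(w,182,200,212,226);print("line",u,v,n,ray(f,R,t,u,v,18))
b=P[195:230,175:212].reshape(-1,3);b=b[b[:,2]>45];print("rod pts",np.round(b))
q=P[120:215,325:412];print("machine max z",np.nanmax(q[...,2]), "front x",q[q[...,2]>60][:,0].min())
g=P[150:235:8,215:420:10];print(g[...,2].astype(int))
E
```

```text
dot nan nan 0 [nan nan nan]
spring 330.7307692307692 227.0 52 [ 450.49394317 -195.07419648   58.        ]
base 192.59237670898438 211.11431884765625 15.578081130981445 [492.33624683 177.31299781  18.        ]
((192.49203491210938, 210.98448181152344), (30.53125762939453, 30.9393253326416), 35.32582473754883) [492.69161088 177.59496935  18.        ]
line 190.0 221.0 15 [465.19363251 183.84525524  18.        ]
rod pts [[ 449.   20. 1042.]
 [ 502.  184.   57.]
 [ 501.  180.   60.]
 [ 501.  178.   59.]
 [ 499.  186.   61.]
 [ 499.  183.   62.]
 [ 499.  180.   61.]
 [ 499.  178.   59.]
 [ 499.  175.   61.]
 [ 499.  173.   58.]
 [ 496.  188.   59.]
 [ 494.  180.   95.]
 [ 495.  178.   88.]
 [ 495.  176.   86.]
 [ 496.  177.   67.]
 [ 496.  175.   63.]
 [ 496.  172.   62.]
 [ 492.  183.   88.]
 [ 492.  180.   94.]
 [ 492.  178.   90.]
 [ 492.  176.   89.]
 [ 493.  175.   76.]
 [ 494.  175.   59.]
 [ 494.  173.   56.]
 [ 491.  188.   60.]
 [ 490.  181.   88.]
 [ 490.  179.   86.]
 [ 490.  177.   83.]
 [ 490.  176.   70.]
 [ 491.  176.   57.]
 [ 491.  173.   58.]
 [ 488.  188.   61.]
 [ 488. 
[... 688 characters left out ...]
 0  87 291 286 156  -4   0  34  67   0  -1   8 149 193 242 243 257
  242  16  80]
 [  0   2   0  79  84   5   1   2  -1   0   2   1   9 119 123 126 195 130
    1  15  76]
 [  5   0   2   0   3  -2   3   2   0   0   0   0   7  54  51  50  -1  30
    3  16  79]
 [  0   2   3   0  16  31   3   0   0   1   3   2  -2  -1  -3   1   2  46
   50  13  75]
 [  6   0   1   2   0   2   1   1   2   0   0   1   2  -1   0   0  -2  42
   41  10  75]
 [  1  -4  30   5   0   0   2  -3  -1   0  -2   1   3   0   0  -1   1   1
    0  11  73]
 [  0   0   1   1   4   0   1   0   1   1  -4  24  56  -2   0   0   0   0
    1   8  70]]<stdin>:6: RuntimeWarning: Mean of empty slice.
  ret = ret.dtype.type(ret / rcount)
```

Emit:
{"method": "drive_tool", "body": {
  "targets": [
    [23, -36, 0, 0],
    [23, -36, 0, 0],
    [23, -36, 0, 0],
    [23, -36, 0, 0],
    [23, -36, 0, 0],
    [23, -36, 0, 0],
    [0, 0, 0, 0.14],
    [0, 0, 0, 0.14]
  ],
  "claw": 0.8,
  "newtons": 20
}}

```text
clock: 0.9
tcp_pos: [279.0, -328.5, 205.6]
tcp_rot: [0.0, 0.999, 0.047, 0.0]
wrist_force: [0.3, -0.6, -0.3]
opening: 0.801
gripper_force: 0.0
```

Emit:
{"method": "drive_tool", "body": {
  "targets": [
    [0, 0, 0, 0.094],
    [32, -27, 5, 0],
    [32, -27, 5, 0],
    [32, -27, 5, 0],
    [32, -27, 5, 0],
    [33, -26, 5, 0],
    [0, 0, 0, 0]
  ]
}}

```text
clock: 1.6
tcp_pos: [442.4, -191.1, 179.7]
tcp_rot: [-0.001, 1.0, 0.004, 0.0]
wrist_force: [-0.7, -0.9, -0.3]
opening: 0.801
gripper_force: 0.0
```

```bash
python3 - <<'E'
from h import *
f,R,t=cam("wrist");cv2.imwrite("pics/d.png",f["frame"]);np.savez("w1",frame=f["frame"],Z=f["range_z"],K=f["K"],R=R,t=t)
print(-R.T@t,R,f["K"][0,0]);o=robot.get_obs();print(o["tcp_pos"],o["tcp_rot"],o["joints"])
E
```

```text
[ 513.36994315 -191.26440082  358.1237624 ] [[ 0.0092395  -0.9999566  -0.00119487]
 [-0.96830176 -0.00924528  0.24961217]
 [-0.24961238 -0.0011493  -0.96834515]] 319.8916202076878
[ 440.53380393 -193.1163086   179.83866121] [-6.03502852e-04  9.99994255e-01  3.31680529e-03 -3.52612605e-04] [ 0.62152687  0.2032726  -0.30475052  1.98002764  0.07240068  0.96970043
 -1.28254054]
```

View pics/d.png

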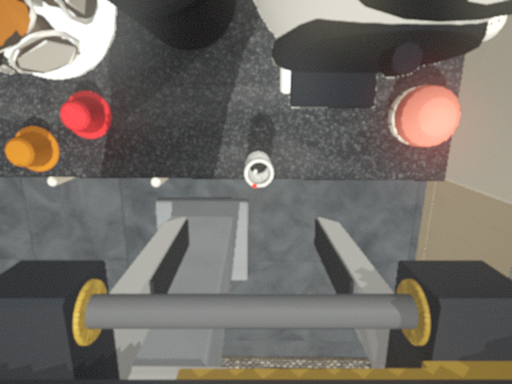

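```bash
python3 - <<'E'
from h import *
z=np.load("w1.npz");f=dict(frame=z["frame"],range_z=z["Z"],K=z["K"]);R,t=z["R"],z["t"]
P=pts(f,R,t);hsv=cv2.cvtColor(f["frame"],cv2.COLOR_BGR2HSV)
S=np.s_[145:200,235:285]
red=(((hsv[...,0]<10)|(hsv[...,0]>170))&(hsv[...,1]>100)&(hsv[...,2]>80))[S]
v,u=np.nonzero(red);print("dot",u.mean()+235,v.mean()+145,len(u));d=ray(f,R,t,u.mean()+235,v.mean()+145,58);print(d)
m=((P[...,2]>52)&(P[...,2]<70))[S].astype(np.uint8)
c=max(cv2.findContours(m,0,2)[0],key=cv2.contourArea).astype(np.float32)+np.array([235,145],np.float32)
e=cv2.fitEllipse(c);s=ray(f,R,t,*e[0],57);print(e,s)
q=P[S][m>0];print(q.min(0),q.max(0),(q.min(0)+q.max(0))/2)
print("dot dir rel -x toward +y",np.arctan2(d[1]-s[1],-(d[0]-s[0])))
cv2.imwrite("pics/e.png",cv2.resize(f["frame"][S],None,fx=8,fy=8,interpolation=cv2.INTER_NEAREST))
E
```

```text
dot 253.92857142857142 185.85714285714286 14
[ 439.90734449 -194.20959468   58.        ]
((258.6065368652344, 172.22596740722656), (27.809871673583984, 28.545856475830078), 56.97352981567383) [ 453.15554915 -198.55039391   57.        ]
[ 439.0058713  -212.51857072   52.04568865] [ 466.59651124 -185.42568896   59.91995329] [ 452.80119127 -198.97212984   55.98282097]
dot dir rel -x toward +y 0.3166285661426277
```

View pics/e.png

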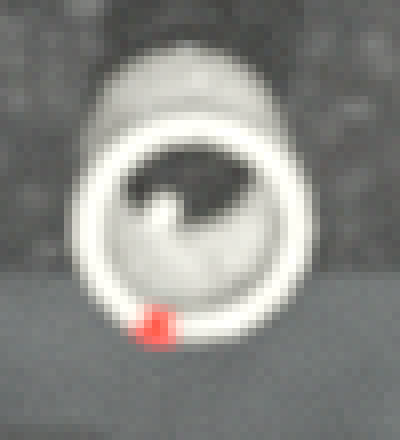

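Emit:
{"method": "drive_tool", "body": {
  "targets": [
    [6, 3, 35, 0],
    [6, 2.4, 35, 0],
    [0, 0, 35, 0],
    [0, 0, 30, 0],
    [0, 0, 12, 0],
    [0, 0, 0, 0],
    [0, 0, 0, 0]
  ],
  "claw": 0.6
}}

```text
clock: 2.35
tcp_pos: [451.8, -200.9, 34.5]
tcp_rot: [0.0, 1.0, 0.001, 0.0]
wrist_force: [-0.6, 0.4, 0.5]
opening: 0.603
gripper_force: 0.0
```

Emit:
{"method": "drive_tool", "body": {
  "targets": [
    [1, -2.2, 1.5, 0],
    [0, 0, 0, 0],
    [0, 0, 0, 0]
  ]
}}

```text
clock: 2.65
tcp_pos: [452.8, -198.3, 32.6]
tcp_rot: [0.0, 1.0, 0.001, 0.0]
wrist_force: [-0.4, 0.0, 0.6]
opening: 0.599
gripper_force: 0.0
```

Emit:
{"method": "drive_tool", "body": {
  "targets": [
    [0, 0, 0, 0],
    [0, 0, 0, 0],
    [0, 0, 0, 0],
    [0, 0, 0, 0],
    [0, 0, 0, 0],
    [0, 0, 0, 0],
    [0, 0, 0, 0],
    [0, 0, 0, 0]
  ],
  "claw": 0.2,
  "newtons": 20
}}

```text
clock: 3.45
tcp_pos: [452.4, -198.2, 31.9]
tcp_rot: [-0.0, 1.0, 0.001, -0.0]
wrist_force: [-1.5, 0.7, 0.8]
opening: 0.294
gripper_force: 20.0
```

Emit:
{"method": "drive_tool", "body": {
  "targets": [
    [0, 0, -10, 0],
    [0, 0, -30, 0],
    [0, 0, -40, 0],
    [0, 0, -40, 0],
    [0, 0, -30, 0],
    [0, 0, 0, 0],
    [0, 0, 0, 0]
  ]
}}

```text
clock: 4.15
tcp_pos: [452.4, -198.3, 182.5]
tcp_rot: [0.0, 1.0, 0.001, 0.0]
wrist_force: [0.2, 0.1, -0.9]
opening: 0.298
gripper_force: 20.0
```

```bash
python3 - <<'E'
from h import *
z=np.load("top.npz");f=dict(frame=z["frame"],range_z=z["Z"],K=z["K"]);P=pts(f,z["R"],z["t"]).reshape(-1,3)
P=P[f["range_z"].ravel()>0]
for y in range(-320,341,40):
    s=P[(abs(P[:,1]-y)<20)&(P[:,2]>70)&(P[:,2]<600)&(P[:,0]>400)]
    if len(s): print(y,np.percentile(s[:,0],2).round(),s[:,2].max().round(), len(s))
f,R,t=cam("wrist");np.savez("w2",frame=f["frame"],Z=f["range_z"],K=f["K"],R=R,t=t);print(robot.get_obs()["tcp_pos"])
cv2.imwrite("pics/f.png",f["frame"])
E
```

```text
-320 564.0 519.0 2811
-280 543.0 516.0 3658
-240 543.0 518.0 4041
-200 554.0 518.0 4479
-160 589.0 572.0 1924
-120 574.0 577.0 3684
-80 591.0 544.0 3219
-40 559.0 567.0 3463
0 543.0 600.0 3935
40 544.0 590.0 3688
80 565.0 516.0 3120
120 586.0 515.0 2930
160 579.0 515.0 3052
200 618.0 516.0 2751
240 618.0 514.0 2750
280 619.0 559.0 3808
320 563.0 560.0 4481
[ 452.03113662 -198.11664419  181.61316751]
```

View pics/f.png

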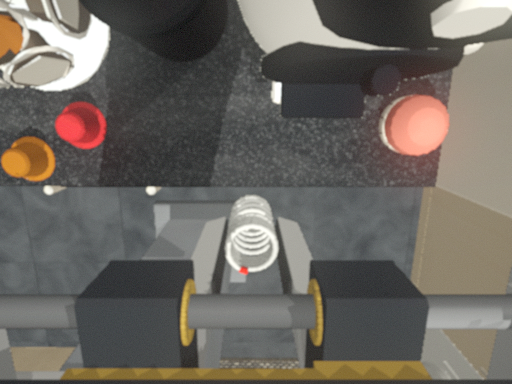

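Emit:
{"method": "drive_tool", "body": {
  "targets": [
    [-5, -40, 0, 0],
    [-5, -47, 0, 0],
    [-5, -47, 0, 0],
    [0, -47, 0, 0],
    [0, -47, 0, 0],
    [0, -47, 0, 0],
    [0, -47, 0, 0],
    [0, -46, 0, 0]
  ]
}}

```text
clock: 5.0
tcp_pos: [435.4, 171.4, 181.0]
tcp_rot: [0.0, 1.0, 0.001, -0.001]
wrist_force: [1.1, -0.4, -0.1]
opening: 0.301
gripper_force: 20.0
```

Emit:
{"method": "drive_tool", "body": {
  "targets": [
    [5, -5, 0, 0],
    [5, -4, 0, 0],
    [0, 0, 0, 0],
    [0, 0, 0, 0]
  ]
}}

```text
clock: 5.4
tcp_pos: [446.3, 177.5, 181.4]
tcp_rot: [0.0, 1.0, 0.001, -0.001]
wrist_force: [-0.2, -0.4, -0.2]
opening: 0.294
gripper_force: 20.0
```

```bash
python3 - <<'E'
from h import *
f,R,t=cam("wrist");np.savez("w3",frame=f["frame"],Z=f["range_z"],K=f["K"],R=R,t=t)
o=robot.get_obs();print(o["tcp_pos"],o["tcp_rot"],o["joints"])
cv2.imwrite("pics/g.png",f["frame"])
E
```

```text
[446.35125282 177.53542436 181.62148801] [ 1.81440093e-04  9.99999768e-01  5.51012578e-04 -3.56699021e-04] [ 0.08904565  0.23083132 -0.60102892  1.97205245  0.15591661  0.98452515
 -2.15605629]
```

View pics/g.png

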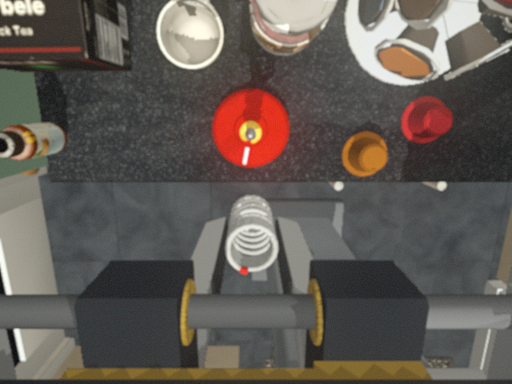

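```bash
python3 - <<'E'
from h import *
z=np.load("w3.npz");f=dict(frame=z["frame"],range_z=z["Z"],K=z["K"]);R,t=z["R"],z["t"]
P=pts(f,R,t);hsv=cv2.cvtColor(f["frame"],cv2.COLOR_BGR2HSV);H,S,V=cv2.split(hsv)
red=(((H<8)|(H>172))&(S>150)&(V>80)).astype(np.uint8)
m=np.zeros_like(red);m[80:175,205:298]=red[80:175,205:298]
c=max(cv2.findContours(m,0,2)[0],key=cv2.contourArea);e=cv2.fitEllipse(cv2.convexHull(c))
b=ray(f,R,t,*e[0],18);print("base",e,b)
w=(S<60)&(V>180);v,u=np.nonzero(w[142:175,230:262]);l=ray(f,R,t,u.mean()+230,v.mean()+142,18);print("line",len(u),l)
y=((H>18)&(H<35)&(S>100)&(V>80)).astype(np.uint8);y[:110]=0;y[155:]=0;y[:,:225]=0;y[:,275:]=0
c=np.vstack(cv2.findContours(y,0,2)[0]);e=cv2.fitEllipse(cv2.convexHull(c));print("collar",e,ray(f,R,t,*e[0],59))
q=P[110:155,225:275].reshape(-1,3);q=q[(q[:,2]>70)&(q[:,2]<96)];print("rod",q.min(0),q.max(0),np.median(q,0),len(q))
# spring coils: by height above, per slice
q=P[185:285,215:290].reshape(-1,3);q=q[(abs(q[:,0]-446)<22)&(abs(q[:,1]-177)<18)]
for a in range(148,215,6):
    s=q[abs(q[:,2]-a)<3]
    if len(s)>8: print(a,len(s),np.percentile(s[:,:2],[3,97],axis=0).round(1).tolist())
d=(((H<10)|(H>170))&(S>100)&(V>80));v,u=np.nonzero(d[255:280,230:260]);dd=ray(f,R,t,u.mean()+230,v.mean()+255,207);print("dot",len(u),dd)
print("line dir",np.arctan2(l[1]-b[1],b[0]-l[0]))
cv2.imwrite("pics/i.png",np.hstack([cv2.resize(f["frame"][s],(400,600),interpolation=cv2.INTER_CUBIC) for s in (np.s_[100:175,225:275],np.s_[188:278,222:282])]))
E
```

```text
base ((250.45835876464844, 127.48625946044922), (78.01819610595703, 79.66253662109375), 8.266975402832031) [496.57365404 177.5409185   18.        ]
line 68 [467.26930515 182.95991994  18.        ]
collar ((250.2341766357422, 131.7969512939453), (20.97635841369629, 21.62068748474121), 144.76417541503906) [495.15918027 177.69655025  59.        ]
rod [490.7026679  172.67895863  70.32346203] [499.79693706 182.28338845  93.01419268] [495.80193021 177.82766622  85.46558071] 110
154 200 [[433.9, 166.1], [460.3, 189.0]]
160 184 [[434.2, 164.8], [460.3, 188.3]]
166 181 [[433.7, 166.5], [458.3, 188.3]]
172 199 [[436.6, 165.7], [460.3, 188.6]]
178 261 [[433.7, 164.2], [460.0, 186.4]]
184 369 [[434.0, 161.1], [459.7, 192.8]]
190 271 [[436.3, 160.1], [460.3, 193.7]]
196 419 [[435.4, 161.1], [460.5, 192.9]]
202 536 [[435.6, 160.9], [460.4, 193.1]]
208 968 [[434.4, 162.3], [459.9, 191.3]]
214 156 [[438.8, 159.4], [455.2, 194.3]]
dot 62 [433.99198954 180.9478538  207.        ]
line dir 0.18285577348598786
```

View pics/i.png

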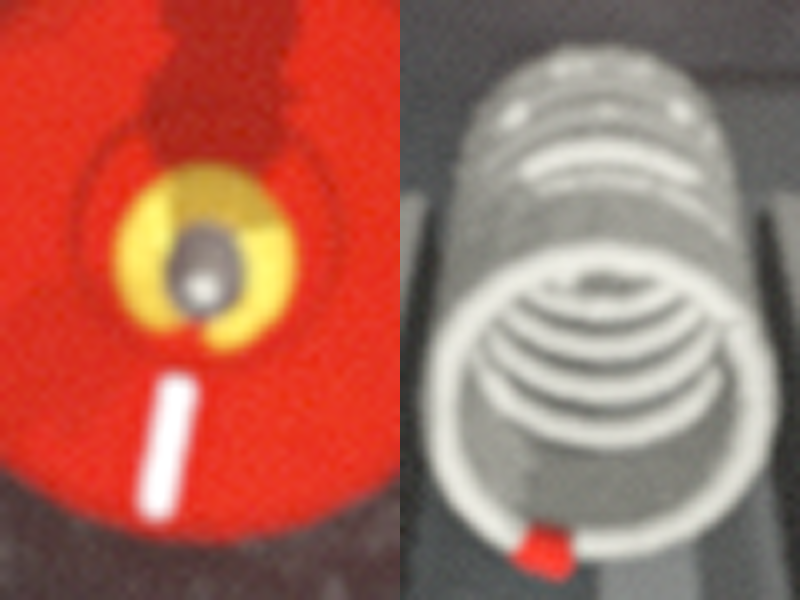

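Emit:
{"method": "drive_tool", "body": {
  "targets": [
    [16, 0, 0, 0],
    [16, 0, 0, 0],
    [16, 0, 10, 0],
    [0, 0, 18, 0],
    [0, 0, 18, 0],
    [0, 0, 0, 0],
    [0, 0, 0, 0]
  ]
}}

```text
clock: 6.15
tcp_pos: [494.4, 178.4, 136.4]
tcp_rot: [0.0, 1.0, 0.001, -0.0]
wrist_force: [-0.2, -0.7, -0.6]
opening: 0.297
gripper_force: 20.0
```

```bash
python3 - <<'E'
from h import *
o=robot.get_obs();print(o["tcp_pos"],o["tcp_rot"],o["joints"][6])
I=[]
for n in("wrist","scene","top"):
    f,R,t=cam(n);np.savez("x"+n,frame=f["frame"],Z=f["range_z"],K=f["K"],R=R,t=t)
    q=cv2.projectPoints(np.array([[494.6,177.5,93]]),cv2.Rodrigues(R)[0],t,f["K"],None)[0].ravel().astype(int);print(n,q)
    h=45 if n!="wrist" else 70
    c=f["frame"][max(0,q[1]-h):q[1]+h,max(0,q[0]-h):q[0]+h]
    I.append(cv2.resize(c,(400,400) if n=="wrist" else (200,200),interpolation=cv2.INTER_CUBIC))
cv2.imwrite("pics/j.png",np.hstack([I[0],np.vstack(I[1:])]))
E
```

```text
[494.38463949 178.3946322  136.37866484] [ 3.45786183e-05  9.99999434e-01  1.05348752e-03 -1.45988225e-04] -2.1884824621682215
wrist [251 207]
scene [197 189]
top [188 208]
```

View pics/j.png

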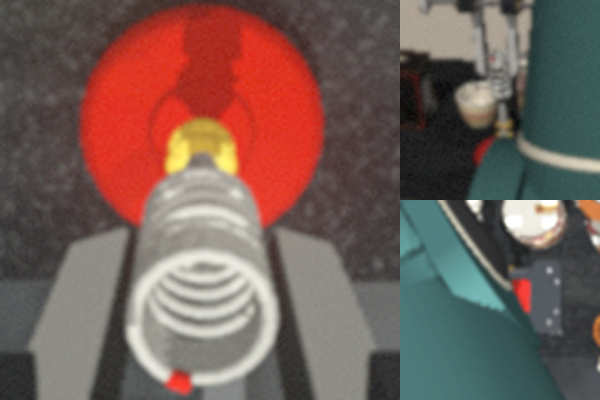

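Emit:
{"method": "drive_tool", "body": {
  "targets": [
    [0.2, 0.7, 5, 0],
    [0, 0, 5, 0],
    [0, 0, 5, 0],
    [0, 0, 5, 0],
    [0, 0, 0, 0],
    [0, 0, 0, 0]
  ]
}}

```text
clock: 6.9
tcp_pos: [494.5, 178.3, 115.8]
tcp_rot: [-0.0, 1.0, 0.001, -0.0]
wrist_force: [0.3, 0.4, -0.6]
opening: 0.299
gripper_force: 20.0
```

Emit:
{"method": "drive_tool", "body": {
  "targets": [
    [0, 0, 4, 0],
    [0, 0, 4, 0],
    [0, 0, 4, 0],
    [0, 0, 0, 0],
    [0, 0, 0, 0]
  ]
}}

```text
clock: 7.4
tcp_pos: [494.5, 178.2, 103.8]
tcp_rot: [-0.0, 1.0, 0.001, -0.0]
wrist_force: [0.5, 0.3, -0.7]
opening: 0.295
gripper_force: 20.0
```

Emit:
{"method": "drive_tool", "body": {
  "targets": [
    [0, 0.5, 4, 0],
    [0, 0, 4, 0],
    [0, 0, 3, 0],
    [0, 0, 0, 0],
    [0, 0, 0, 0]
  ]
}}

```text
clock: 7.9
tcp_pos: [494.5, 177.7, 92.9]
tcp_rot: [-0.0, 1.0, 0.001, -0.0]
wrist_force: [-0.3, 0.3, -0.5]
opening: 0.303
gripper_force: 20.0
```

```bash
cat > s.py <<'E'
from h import *
o=robot.get_obs();print(o["tcp_pos"].round(2),o["wrist_force"].round(2),o["wrist_torque"].round(3),o["joints"][6].round(3))
E
python3 s.py
```

```text
[494.55 177.72  92.88] [-0.27  0.35 -0.53] [ 0.02  -0.031 -0.019] -2.226
```

Emit:
{"method": "drive_tool", "body": {
  "targets": [
    [0, 0, 2, 0],
    [0, 0, 2, 0],
    [0, 0, 0, 0],
    [0, 0, 0, 0]
  ]
}}

```text
clock: 8.3
tcp_pos: [494.6, 177.7, 88.9]
tcp_rot: [-0.0, 1.0, 0.001, -0.0]
wrist_force: [0.1, -0.5, 0.1]
opening: 0.3
gripper_force: 20.0
```

Emit:
{"method": "drive_tool", "body": {
  "targets": [
    [0, 0, 2, 0],
    [0, 0, 0, 0],
    [0, 0, 0, 0]
  ]
}}

```text
clock: 8.6
tcp_pos: [494.5, 177.7, 86.9]
tcp_rot: [-0.0, 1.0, 0.001, -0.0]
wrist_force: [-0.3, -0.3, -0.9]
opening: 0.3
gripper_force: 20.0
```

Emit:
{"method": "drive_tool", "body": {
  "targets": [
    [0, 0, 2, 0],
    [0, 0, 0, 0],
    [0, 0, 0, 0]
  ]
}}

```text
clock: 8.9
tcp_pos: [494.5, 177.7, 84.9]
tcp_rot: [-0.0, 1.0, 0.001, -0.0]
wrist_force: [0.4, -0.4, -1.1]
opening: 0.297
gripper_force: 20.0
```

Emit:
{"method": "drive_tool", "body": {
  "targets": [
    [0, 0, 2, 0],
    [0, 0, 0, 0],
    [0, 0, 0, 0]
  ]
}}

```text
clock: 9.2
tcp_pos: [494.6, 177.7, 82.9]
tcp_rot: [-0.0, 1.0, 0.001, -0.0]
wrist_force: [-0.4, 0.1, 0.1]
opening: 0.298
gripper_force: 20.0
```

Emit:
{"method": "drive_tool", "body": {
  "targets": [
    [0, 0, 0, 0],
    [0, 0, 0, 0]
  ]
}}

```text
clock: 9.4
tcp_pos: [494.6, 177.7, 83.0]
tcp_rot: [-0.0, 1.0, 0.001, -0.0]
wrist_force: [0.1, 0.0, 0.1]
opening: 0.299
gripper_force: 20.0
```

Emit:
{"method": "drive_tool", "body": {
  "targets": [
    [0, 0, 2, 0],
    [0, 0, 0, 0],
    [0, 0, 0, 0]
  ]
}}

```text
clock: 9.7
tcp_pos: [494.5, 177.7, 80.9]
tcp_rot: [-0.0, 1.0, 0.001, -0.0]
wrist_force: [0.0, 0.2, 0.1]
opening: 0.297
gripper_force: 20.0
```

Emit:
{"method": "drive_tool", "body": {
  "targets": [
    [0, 0, 0, 0],
    [0, 0, 0, 0]
  ]
}}

```text
clock: 9.9
tcp_pos: [494.6, 177.7, 81.0]
tcp_rot: [-0.0, 1.0, 0.001, 0.0]
wrist_force: [0.4, 0.1, -0.3]
opening: 0.294
gripper_force: 20.0
```

Emit:
{"method": "drive_tool", "body": {
  "targets": [
    [0, 0, 2, 0],
    [0, 0, 2, 0],
    [0, 0, 0, 0],
    [0, 0, 0, 0]
  ]
}}

```text
clock: 10.3
tcp_pos: [494.5, 177.7, 76.9]
tcp_rot: [-0.0, 1.0, 0.001, -0.0]
wrist_force: [0.4, -0.2, -0.4]
opening: 0.299
gripper_force: 20.0
```

Emit:
{"method": "drive_tool", "body": {
  "targets": [
    [0, 0, 0, 0],
    [0, 0, 0, 0]
  ]
}}

```text
clock: 10.5
tcp_pos: [494.6, 177.7, 77.0]
tcp_rot: [-0.0, 1.0, 0.001, -0.0]
wrist_force: [0.7, 0.4, 0.1]
opening: 0.3
gripper_force: 20.0
```

Emit:
{"method": "drive_tool", "body": {
  "targets": [
    [0, 0, 2, 0],
    [0, 0, 2, 0],
    [0, 0, 2, 0],
    [0, 0, 0, 0],
    [0, 0, 0, 0]
  ]
}}

```text
clock: 11.0
tcp_pos: [494.5, 177.7, 70.9]
tcp_rot: [-0.0, 1.0, 0.001, -0.0]
wrist_force: [0.6, -0.2, -0.5]
opening: 0.297
gripper_force: 20.0
```

Emit:
{"method": "drive_tool", "body": {
  "targets": [
    [0, 0, 2, 0],
    [0, 0, 2, 0],
    [0, 0, 0, 0],
    [0, 0, 0, 0]
  ]
}}

```text
clock: 11.4
tcp_pos: [494.6, 177.8, 67.0]
tcp_rot: [-0.0, 1.0, 0.001, 0.0]
wrist_force: [-0.4, -0.1, 1.3]
opening: 0.294
gripper_force: 20.0
```

Emit:
{"method": "drive_tool", "body": {
  "targets": [
    [0, 0, 2, 0],
    [0, 0, 0, 0],
    [0, 0, 0, 0]
  ]
}}

```text
clock: 11.7
tcp_pos: [494.6, 177.8, 65.0]
tcp_rot: [-0.0, 1.0, 0.001, 0.0]
wrist_force: [0.3, 0.2, 2.6]
opening: 0.295
gripper_force: 20.0
```

Emit:
{"method": "drive_tool", "body": {
  "targets": [
    [0, 0, 0, 0],
    [0, 0, 0, 0]
  ]
}}

```text
clock: 11.9
tcp_pos: [494.7, 177.7, 65.0]
tcp_rot: [-0.0, 1.0, 0.001, 0.0]
wrist_force: [0.3, 0.2, 2.2]
opening: 0.295
gripper_force: 20.0
```

Emit:
{"method": "drive_tool", "body": {
  "targets": [
    [0, 0, 2, 0],
    [0, 0, 1, 0],
    [0, 0, 0, 0.07],
    [0, 0, 0, 0.07],
    [0, 0, 0, 0]
  ]
}}

```text
clock: 12.4
tcp_pos: [494.5, 177.5, 61.8]
tcp_rot: [0.0, 0.998, -0.069, -0.0]
wrist_force: [-0.1, -0.7, 2.8]
opening: 0.301
gripper_force: 20.0
```

Emit:
{"method": "drive_tool", "body": {
  "targets": [
    [0, 0, 0, 0.07],
    [0, 0, 0, 0.07],
    [0, 0, 0, 0]
  ]
}}

```text
clock: 12.7
tcp_pos: [494.4, 177.6, 61.9]
tcp_rot: [0.0, 0.99, -0.138, -0.0]
wrist_force: [-0.5, -1.0, 3.6]
opening: 0.297
gripper_force: 20.0
```

Emit:
{"method": "drive_tool", "body": {
  "targets": [
    [0, 0, 0, 0.07],
    [0, 0, 0, 0.07],
    [0, 0, 0, 0]
  ]
}}

```text
clock: 13.0
tcp_pos: [494.4, 177.7, 61.9]
tcp_rot: [0.0, 0.979, -0.206, -0.0]
wrist_force: [-1.3, -1.4, 2.9]
opening: 0.299
gripper_force: 20.0
```

Emit:
{"method": "drive_tool", "body": {
  "targets": [
    [0, 0, 0, 0.06],
    [0, 0, 0, 0.06],
    [0, 0, 0, 0]
  ]
}}

```text
clock: 13.3
tcp_pos: [494.5, 177.8, 61.9]
tcp_rot: [0.0, 0.965, -0.264, -0.0]
wrist_force: [-1.5, -0.5, 2.8]
opening: 0.301
gripper_force: 20.0
```

```bash
python3 s.py
```

```text
[494.48 177.78  61.92] [-1.55 -0.54  2.8 ] [0.002 0.283 0.004] -2.722
```

Emit:
{"method": "drive_tool", "body": {
  "targets": [
    [0, 0, 0, 0.05],
    [0, 0, 0, 0],
    [0, 0, 0, -0.09],
    [0, 0, 0, -0.1],
    [0, 0, 0, -0.1],
    [0, 0, 0, 0]
  ]
}}

```text
clock: 13.9
tcp_pos: [494.8, 177.8, 62.0]
tcp_rot: [-0.0, 0.989, -0.145, 0.0]
wrist_force: [1.1, 0.4, 2.5]
opening: 0.299
gripper_force: 20.0
```

Emit:
{"method": "drive_tool", "body": {
  "targets": [
    [0, 0, 0, -0.1],
    [0, 0, 0, -0.1],
    [0, 0, 0, -0.1],
    [0, 0, 0, 0]
  ]
}}

```text
clock: 14.3
tcp_pos: [494.7, 177.7, 62.0]
tcp_rot: [-0.0, 1.0, 0.002, 0.0]
wrist_force: [-0.5, -0.3, 2.5]
opening: 0.295
gripper_force: 20.0
```

Emit:
{"method": "drive_tool", "body": {
  "targets": [
    [0, 0, 0, -0.07],
    [0, 0, 0, -0.07],
    [0, 0, 0, 0]
  ]
}}

```text
clock: 14.6
tcp_pos: [494.7, 177.7, 62.0]
tcp_rot: [-0.0, 0.998, 0.07, -0.0]
wrist_force: [1.3, 0.7, 2.4]
opening: 0.296
gripper_force: 20.0
```

Emit:
{"method": "drive_tool", "body": {
  "targets": [
    [0, 0, 0, -0.07],
    [0, 0, 0, -0.07],
    [0, 0, 0, 0]
  ]
}}

```text
clock: 14.9
tcp_pos: [494.3, 177.5, 61.7]
tcp_rot: [0.0, 0.99, 0.14, -0.0]
wrist_force: [-0.4, -0.4, -0.5]
opening: 0.297
gripper_force: 20.0
```

Emit:
{"method": "drive_tool", "body": {
  "targets": [
    [0, 0, 2, 0],
    [0, 0, 2, 0],
    [0, 0, 0, 0],
    [0, 0, 0, 0]
  ]
}}

```text
clock: 15.3
tcp_pos: [494.5, 177.8, 57.9]
tcp_rot: [-0.0, 0.99, 0.141, -0.0]
wrist_force: [0.2, 0.2, 0.0]
opening: 0.298
gripper_force: 20.0
```

Emit:
{"method": "drive_tool", "body": {
  "targets": [
    [0, 0, 2, 0],
    [0, 0, 2, 0],
    [0, 0, 2, 0],
    [0, 0, 0, 0],
    [0, 0, 0, 0]
  ]
}}

```text
clock: 15.8
tcp_pos: [494.5, 177.7, 51.9]
tcp_rot: [-0.0, 0.99, 0.141, -0.0]
wrist_force: [-0.3, -0.1, -0.5]
opening: 0.299
gripper_force: 20.0
```

Emit:
{"method": "drive_tool", "body": {
  "targets": [
    [0, 0, 1, 0],
    [0, 0, 1, 0],
    [0, 0, 0, 0],
    [0, 0, 0, 0]
  ]
}}

```text
clock: 16.2
tcp_pos: [494.6, 177.7, 50.0]
tcp_rot: [-0.0, 0.99, 0.141, 0.0]
wrist_force: [-0.0, -0.3, -0.1]
opening: 0.297
gripper_force: 20.0
```

Emit:
{"method": "drive_tool", "body": {
  "targets": [
    [0, 0, 1, 0],
    [0, 0, 0, 0],
    [0, 0, 0, 0]
  ]
}}

```text
clock: 16.5
tcp_pos: [494.6, 177.7, 49.0]
tcp_rot: [-0.0, 0.99, 0.141, -0.0]
wrist_force: [-0.1, 0.1, 0.2]
opening: 0.302
gripper_force: 20.0
```

Emit:
{"method": "drive_tool", "body": {
  "targets": [
    [0, 0, 1, 0],
    [0, 0, 0, 0],
    [0, 0, 0, 0]
  ]
}}

```text
clock: 16.8
tcp_pos: [494.6, 177.8, 47.9]
tcp_rot: [-0.0, 0.99, 0.141, -0.0]
wrist_force: [1.2, -0.4, 0.5]
opening: 0.295
gripper_force: 20.0
```

Emit:
{"method": "drive_tool", "body": {
  "targets": [
    [0, 0, -1, 0],
    [0, 0, 0, 0]
  ]
}}

```text
clock: 17.0
tcp_pos: [494.6, 177.7, 49.1]
tcp_rot: [-0.0, 0.99, 0.141, 0.0]
wrist_force: [-0.5, 1.2, 0.4]
opening: 0.299
gripper_force: 20.0
```

Emit:
{"method": "drive_tool", "body": {
  "targets": [
    [0, 0, 0, 0],
    [0, 0, 0, 0],
    [0, 0, 0, 0],
    [0, 0, 0, 0]
  ],
  "claw": 0.55
}}

```text
clock: 17.4
tcp_pos: [494.5, 177.7, 48.9]
tcp_rot: [-0.0, 0.99, 0.141, -0.0]
wrist_force: [-0.1, 0.8, -0.4]
opening: 0.547
gripper_force: 0.0
```

Emit:
{"method": "drive_tool", "body": {
  "targets": [
    [0, 0, -10, 0],
    [0, 0, -20, 0],
    [0, 0, -40, 0],
    [0, 0, -40, 0],
    [-20, 0, -10, 0],
    [-20, 0, 0, 0],
    [0, 0, 0, 0],
    [0, 0, 0, 0]
  ]
}}

```text
clock: 18.2
tcp_pos: [456.5, 166.5, 169.6]
tcp_rot: [0.0, 0.99, 0.141, 0.0]
wrist_force: [0.4, -0.5, -0.5]
opening: 0.548
gripper_force: 0.0
```

```bash
python3 - <<'E'
from h import *
o=robot.get_obs();print(o["clock"],o["tcp_pos"])
f,R,t=cam("wrist");P=pts(f,R,t)
q=P[(abs(P[...,0]-495)<25)&(abs(P[...,1]-177.7)<25)&(P[...,2]>50)]
top=q[(q[:,2]>66)&(q[:,2]<84)];print("spring top pts",len(top),np.percentile(top,[2,98],axis=0).round(1))
r=q[q[:,2]>86];print("rod",len(r),r.mean(0) if len(r) else 0)
u,v=cv2.projectPoints(np.array([[495,177.7,70.]]),cv2.Rodrigues(R)[0],t,f["K"],None)[0].ravel().astype(int)
cv2.imwrite("pics/k.png",cv2.resize(f["frame"][max(0,v-60):v+60,u-80:u+80],None,fx=4,fy=4,interpolation=cv2.INTER_CUBIC))
E
```

```text
18.2 [456.50085416 166.45299547 169.614336  ]
spring top pts 414 [[482.1 164.5  67.7]
 [508.3 190.4  82.9]]
rod 12077 [478.06468974 178.5604629  285.44733564]
```

View pics/k.png

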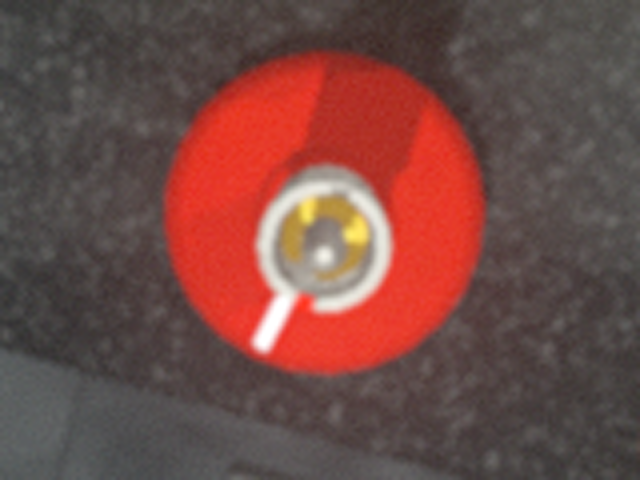

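```bash
python3 - <<'E'
from h import *
f,R,t=cam("wrist");P=pts(f,R,t)
r=np.hypot(P[...,0]-495.2,P[...,1]-177.5);z=P[...,2][(r>10.5)&(r<14.5)&(P[...,2]>60)&(P[...,2]<95)]
print(len(z),np.histogram(z,np.arange(60,96,3)))
P=P[(r>10)&(r<15)&(P[...,2]>74)&(P[...,2]<82)];print(P.mean(0),P.min(0),P.max(0))
E
```

```text
406 (array([ 12,  21,  15,  22, 115, 215,   6,   0,   0,   0,   0]), array([60, 63, 66, 69, 72, 75, 78, 81, 84, 87, 90, 93]))
[495.7096526  178.20170938  75.75620606] [480.89387254 163.84941826  74.01535845] [508.79598082 191.15145542  78.45717786]
```

```bash
python3 -c "from rig import robot;print(robot.sign_off())"
```

```text
the job is handed in; nothing more can be done
None
```

The spring is threaded over the rod past both collars, released upright with its foot on the seat, and the job is handed in. Peak pressing force was about 4 N, and the run took about 18 s. The verdict was not shown.

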